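Clamp the pump cover in the drilling fixture

ROBOT

A 6-joint arm with a two-finger parallel gripper is mounted at the origin on the work surface. World frame = base frame: x ahead of the robot, y to its left, z up, the work surface at z = 0. Lengths are in m, angles in rad, forces in N, time in s.
With the tool pointing down it reaches from about 0.3 to 0.825 m from the base axis. Payload 5.4 kg.
Tool frame: the origin (TCP) lies where the fingers leave the gripper's body, on its centre line; the fingertips stand 88 mm ahead of it and the grasp point (between the pads) lies 69 mm ahead of it; z points along the fingers, y is the direction in which the jaws open and shut (so a half turn about z gives the same grasp; the last joint's range is limited). The gripper opens to 92 mm and grips with 3 to 60 N. Pads are 20 mm wide; open, the fingers measure 128 mm over their backs; the gripper's body (75 mm by 189 mm) begins 69 mm behind the grasp point.
Start: joints at [-1.434, 0.158, 1.597, -0, 1.386, -0.21], TCP at [0.195, -0.541, 0.303] pointing down, gripper open.
Joint ranges: [-2.91, 2.91], [-0.94, 2.29], [0.18, 2.7], [-1.29, 4.43], [0.17, 2.64], [-3, 3]. Speed limits (rad/s): [2.57, 2.57, 3.14, 3.14, 3.14, 3.14].

INTERFACE

Orientations are given as a unit quaternion [w, x, y, z].
In Python, from bench import observe, capture, get_calibration, hand_in gives the robot as it stands. The module is installed in compiled form; this text tells all that it offers.
- The arm moves only by the tool play_rows, never from a script. Its argument "deltas" is a list of rows, each an object with "delta_pos": the shift along the tool's x, y, z in cm, a list of three; "turn": the turn, a rotation vector about the tool's x, y, z in degrees, a list of three; "gripper": the closure in counts, from 0 (fully open) to 255 (shut). In form: [{"delta_pos": [dx, dy, dz], "turn": [ax, ay, az], "gripper": gripper}, ...]. A call has exactly 5 rows; each row shifts and turns the pose as measured when the row begins, along the tool's axes as they then stand; what a row does not reach is not made up. A row lasts 1/8 s, in which the tool goes at most 62.5 mm and 10.7 degrees, less where a joint would pass 70% of its speed; a pose out of reach is approached as far as the arm can. A call is refused whole if a number of a shift passes 6.25 or a number of a turn 10.7, either way. A call with a gripper value outside its range is refused whole. The fingers move at their own pace and stop on an object; the grip force is fixed at half the most. Time passes only in rows, so rows that do not move let the fingers close, or fill a call up. It gives the time, the measured TCP pose, the force and the opening at its end, in the units of the state.
- observe(): the state, without advancing time (a new reading comes with each control period).
- capture(name): name is "scene" or "top"; returns the picture (480x640x3 uint8, blue, green, red); there is no depth.
- get_calibration(name): a dict with "fx", "fy", "cx", "cy" (pixels), "T" (4x4, takes a point from camera to world coordinates). Camera axes: x right, y down, z forward; pixel columns grow to the right and rows downward; lengths in m; the calibration is good to about 2 mm. A picture is of the moment at which its call begins. get_calibration takes no time and is no camera call.
- hand_in(): hands the job in, once; it reports no verdict.
The state is a dict: "clock": time; "joint_positions": joint angles; "dq": joint speeds; "joint_torque": joint torques, N m; "tool_pos": TCP position; "orientation": TCP orientation; "contact_force": force on the tool from outside, world axes, zero at the start; "wrist_torque": the same for the moment, N m; "width": finger opening in m.
Only numpy, scipy, OpenCV 4.12 (cv2) and the standard library are available. Lean on these libraries where they do the work, as an engineer would, in place of code of your own. Each camera call takes 0.05 s, during which the arm holds its last target. There are 200 camera calls.

TASK

Clamp the aluminium pump cover that lies in the steel fixture: with the outside of the fingers push the blue clamp strap round until it stops over the cover's boss, and only then press the red-knobbed cam lever fully down, so that the strap bears on the cover and stays clamped. Do not shift or lift the cover out of its place, leave everything else on the bench where it is, and finish with the hand clear.

Things in the scene. Friction and masses are not known exactly. Their poses are not given: they have to be found in the camera images.
- fixture: Dark steel fixture bolted to the bench, base plate 160 x 220 x 15 mm, yaw within 0.4 rad. Origin at bench level under the plate, z up. In its frame the clamp's vertical swing axis is at (0, 60) mm, the cover's centre at (0, -45), a slim brass stop pin for the strap, 57 mm tall, at (-20, 20). Steel locating blocks, tops 25 mm above the bench, surround the cover with 2 mm play.
- pivot (a point): Point on the vertical swing axis of the clamp, 56 mm above the bench. A dark collar and two upright cheeks (42 mm apart over their outsides, tops 87 mm above the bench) turn here with the strap and the lever.
- swing (a joint): Angle of the clamp strap about the vertical axis through pivot, rad. 0: over the boss, against its stop (cannot go below). Positive: swung aside, anticlockwise from above, to the fixture's +x side, away from the robot. Starts at 1.1 to 1.6. No spring; friction 0.15 N m (1.5 N at the nose) holds it where it is left.
- clamp_strap: Blue flat bar, 28 mm wide, 10 mm thick, reaching 125 mm from the swing axis to the nose end and 15 mm behind the axis. Swings with swing; the cam lever lowers it up to 6 mm. Lever upright, it lies 49 to 59 mm above the bench, a 22 mm rubber pad under the nose. Origin on the swing axis at bench level; its -y axis points to the nose.
- strap_nose (a point): Point on the top face of the strap, on its centre line, 105 mm from the swing axis, straight above the rubber pad.
- cam_lever (a joint): Angle of the cam lever, rad. 0 upright, growing as it goes down away from the strap's nose; 1.4 fully down (stop), nearly level. Starts at 0.35 to 0.6. Axle level, crosswise to the strap, on the swing axis, 76 mm above the bench. Lowers the strap 6 mm in all, meeting the cover at about 1.1. Friction 0.35 N m (4 N at the knob) keeps it where it is left, down included.
- lever_knob (a point): Centre of the red ball knob, 26 mm in diameter, at the end of the steel cam lever, 85 mm from the lever's axle. The lever turns with the strap and always leans straight away from the strap's nose.
- cover: Aluminium pump cover lying loose in the fixture: flange 84 x 70 x 12 mm with a round boss 38 mm in diameter and 14 mm high in its middle. Origin under its centre, 15 mm above the bench.
- boss_top (a point): Centre of the top face of the boss of the cover in the fixture, 41 mm above the bench.
- spare_cover: A second, identical pump cover (26 mm high) lying on the bench near the fixture; origin under its centre. Leave alone.
- screwdriver: Screwdriver with green handle lying on the bench on the robot's side of the fixture. Leave alone.
- jar: Closed jar, 60 mm in diameter, 65 mm high, beside the fixture, 180 mm from its origin on the -y side; origin under its centre. Leave alone.
- tape: Roll of black tape, 90 mm in diameter, 30 mm high. Leave alone.
- wrench: Steel wrench lying on the bench. Leave alone.
- mug: Blue mug, 80 mm in diameter, 90 mm high. Leave alone.
- red_driver: Screwdriver with red handle lying on the bench. Leave alone.
- spray: Yellow can, 56 mm in diameter, 140 mm high, standing on the bench. Leave alone.
Mind the look-alikes: they are no part of the job. What is shaped like the cover but purple is not meant.

How it is judged:
On the way, in this order (a step that is already met when the one before it is completed fails the run):
1. the strap is swung over the cover's boss while the cam lever is still up (value of joint swing below 0.1 rad and value of joint cam_lever below 0.9 rad), for 0.2 s.
2. the cam lever is pushed down and the strap bears on the cover (value of joint swing below 0.1 rad and value of joint cam_lever above 1.25 rad and contact force between clamp_strap and cover above 3 N), for 0.2 s.
At the end, for the whole second after the job is handed in: The strap is within 0.10 rad of its stop over the boss, the cam lever is down past 1.25 rad, the strap presses on the cover with more than 3 N, the cover lies still and flat within 6 mm of where it was, and everything else is within 20 mm of where it stood (all of step 2 and distance of cover from where it was at the start of the episode below 0.006 m and linear speed of cover below 0.02 m/s and angle between cover's own z axis and vertical below 0.06 rad and distance of each of spare_cover, screwdriver, jar, tape, wrench, mug, red_driver, spray from where it was at the start of the episode below 0.02 m); the robot touches nothing.
It fails at once if the cam lever is pushed down before the strap is over the cover (value of joint cam_lever above 0.9 rad and value of joint swing above 0.25 rad).
It fails at once if the cover is lifted or shoved out of its place (distance of cover from where it was at the start of the episode above 0.01 m or angle between cover's own z axis and vertical above 0.25 rad).
It fails at once if a thing standing by is moved (distance of any of spare_cover, screwdriver, jar, tape, wrench, mug, red_driver, spray from where it was at the start of the episode above 0.03 m).
It also fails if it takes over 48 s, if anything falls off the work surface, if the arm or the gripper's body presses on something with over 40 N, if the wrist force passes 120 N, or if a joint passes its speed limit or range.

## Working session

There is one attempt and no reset: what is moved stays moved. The work goes in short steps, Python scripts to look and compute and a tool call to move; the robot and the scene stay as the last step left them, time stands still between calls to the robot, and variables do not carry over. Pictures are saved under pics/ and viewed, about 8 in all and at most 12, crops included, and the job is handed in when it is done.

Besides the shell and the picture viewer there is one more tool, called by a JSON object that holds its "api" and its "payload". play_rows: Moves the arm, as the interface text tells. Its arguments: {"type":"object","properties":{"deltas":{"type":"array"}},"required":["deltas"]}

```bash
mkdir -p pics
python3 - <<'E'
from bench import *
import cv2
for n in("scene","top"):
    cv2.imwrite(f"pics/{n}0.png",capture(n)); c=get_calibration(n); print(n,c)
print(observe())
E
```

```text
scene {'fx': 448.4290712301089, 'fy': 448.4290712301089, 'cx': 328.98632165117016, 'cy': 247.4952899123495, 'T': array([[ 7.52693190e-01,  5.20831189e-01, -4.02725508e-01,
         9.25137661e-01],
       [ 6.58370882e-01, -5.96249018e-01,  4.59385340e-01,
        -5.11337821e-01],
       [-8.62476094e-04, -6.10918964e-01, -7.91692665e-01,
         8.96340729e-01],
       [ 0.00000000e+00,  0.00000000e+00,  0.00000000e+00,
         1.00000000e+00]])}
top {'fx': 515.5543096626317, 'fy': 515.5543096626317, 'cx': 310.9212750347545, 'cy': 246.97513310774028, 'T': array([[ 1.62338579e-02, -9.96110458e-01,  8.66049537e-02,
         4.20817126e-01],
       [-9.99868145e-01, -1.62068114e-02,  1.01545043e-03,
        -5.38847073e-02],
       [ 3.92089358e-04, -8.66100191e-02, -9.96242215e-01,
         1.51397837e+00],
       [ 0.00000000e+00,  0.00000000e+00,  0.00000000e+00,
         1.00000000e+00]])}
{'clock': 0.1, 'joint_positions': array([-1.43414537e+00,  1.59004654e-01,  1.59809537e+00,  3.37252946e-06,
        1.38619125e+00, -2.10095700e-01]), 'dq': array([ 3.50000018e-04, -7.97354281e-04, -2.70316748e-03,  8.06220475e-04,
        1.44297667e-06,  2.73906264e-04]), 'joint_torque': array([ 2.23165034e-04, -3.86504853e+01, -3.22959387e+01,  7.04435678e-02,
        3.39576567e-02, -3.52631776e-05]), 'tool_pos': array([ 0.19533335, -0.54036382,  0.30181226]), 'orientation': array([-8.48678276e-04,  9.85008151e-01,  1.72505715e-01,  3.28379613e-05]), 'contact_force': array([ 1.0056875 ,  0.61304304, -0.1189138 ]), 'wrist_torque': array([-0.00314136, -0.03319706, -0.00446374]), 'width': 0.09162267269672887}
```

View pics/scene0.png

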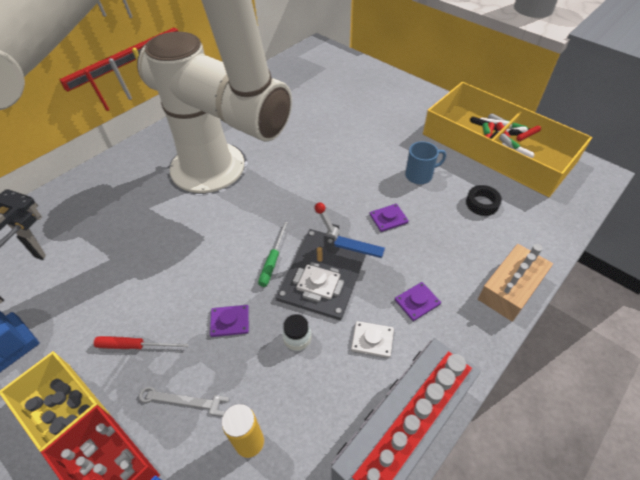

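View pics/top0.png

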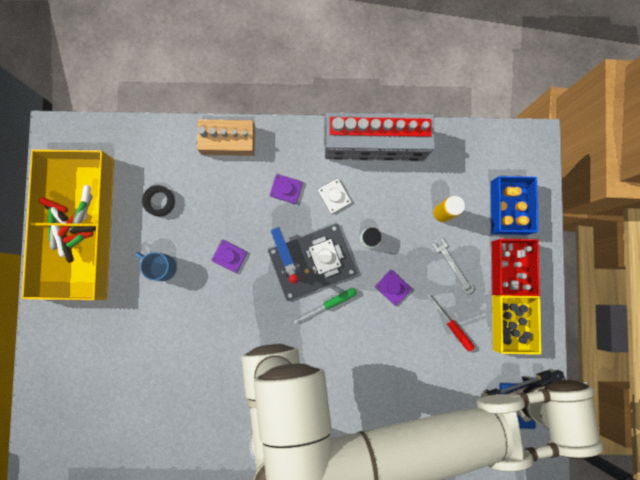

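The scene picture shows the fixture at about (325,270), the blue strap at (358,246), the red knob at (320,208), the cover in the fixture at (319,281) and the jar at (296,332). In the top picture the fixture is at (313,262), the strap nose at (277,232), the knob at (292,279), the cover boss at (325,257) and the jar at (371,237).

Things that could be taken for the cover in the top picture: the white spare at (335,195) and the purple ones at (287,188), (229,256) and (394,288). The one I want lies in the fixture at (325,257). Other blue and red things (mug, bins, red_driver) are all far off.

Run:
```python
import cv2
a=cv2.imread("pics/top0.png")[212:322,250:396]
cv2.imwrite("pics/topc.png",cv2.resize(a,None,fx=5,fy=5,interpolation=cv2.INTER_CUBIC))
a=cv2.imread("pics/scene0.png")[195:325,260:400]
cv2.imwrite("pics/scenec.png",cv2.resize(a,None,fx=4.5,fy=4.5,interpolation=cv2.INTER_CUBIC))
```

```text
(no output)
```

View pics/topc.png

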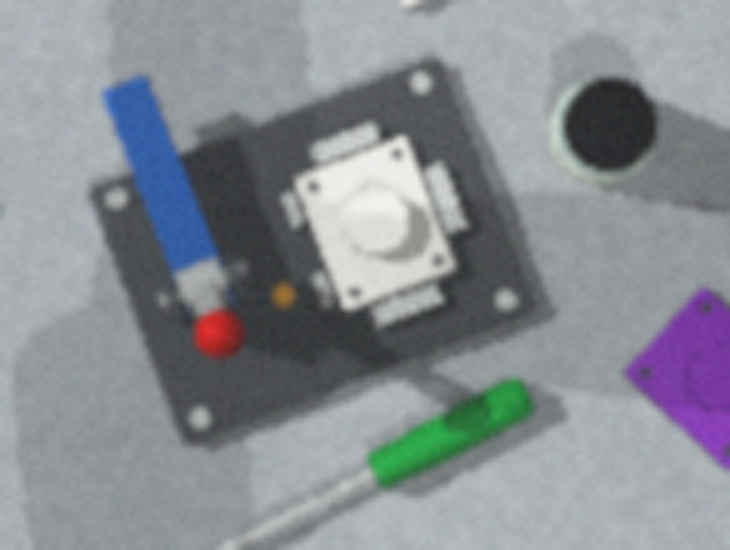

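View pics/scenec.png

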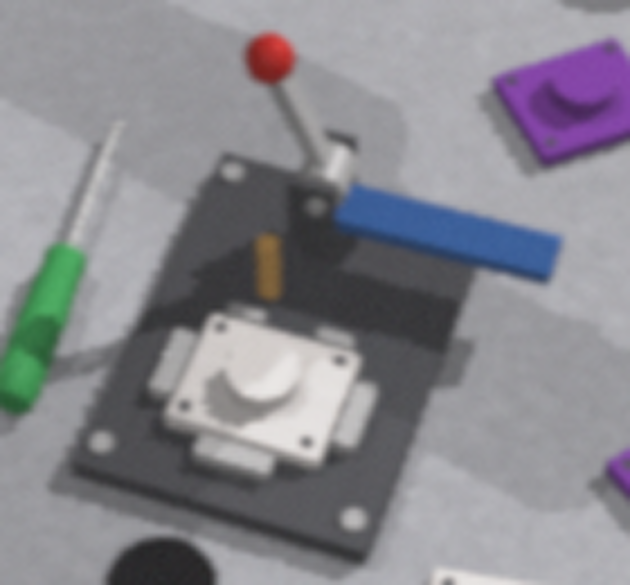

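```bash
cat > h.py <<'E'
import numpy as np
from bench import get_calibration
C={n:get_calibration(n) for n in("top","scene")}
def ray(n,u,v):
    c=C[n];T=c["T"];return T[:3,3],T[:3,:3]@[(u-c["cx"])/c["fx"],(v-c["cy"])/c["fy"],1]
def at(n,u,v,z):
    o,d=ray(n,u,v);return o+d*(z-o[2])/d[2]
def crop(n,u,v,k,ox,oy): return (u+.5)/k-.5+ox,(v+.5)/k-.5+oy
def tri(a,b):
    (o,d),(p,e)=a,b;s=np.linalg.lstsq(np.c_[d,-e],p-o,rcond=None)[0];x,y=o+d*s[0],p+e*s[1];return (x+y)/2,np.linalg.norm(x-y)
def proj(n,p):
    c=C[n];q=np.linalg.inv(c["T"])@[*p,1];return q[0]/q[2]*c["fx"]+c["cx"],q[1]/q[2]*c["fy"]+c["cy"]
E
python3 - <<'E'
from h import *
np.set_printoptions(precision=4,suppress=True)
t=lambda u,v,z:at("top",*crop(0,u,v,5,250,212),z)
s=lambda u,v,z:at("scene",*crop(0,u,v,4.5,260,195),z)
S=[t(*p,.017)[:2] for p in((421,83),(116,197),(200,418),(506,299))]
S2=[s(*p,.017)[:2] for p in((353,519),(232,171),(0,0),(101,442))]
print("screws",np.array(S),np.array(S2)); 
c=np.mean(S,0); yv=(S[1]-S[0]+S[2]-S[3]); yaw=np.arctan2(-yv[0],yv[1]); print("fix",c,yaw,np.linalg.norm(yv)/2)
R=np.array([[np.cos(yaw),-np.sin(yaw)],[np.sin(yaw),np.cos(yaw)]])
loc=lambda p:R.T@(p[:2]-c)
print("boss",t(375,218,.041),loc(t(375,218,.041)),"scene",loc(s(265,370,.041)))
print("pin",loc(t(284,295,.057)),loc(s(269,238,.057)))
print("pivot pred",c+R@[0,.06])
n=t(127,86,.059);print("nose",n,loc(n)-[0,.06],np.linalg.norm(loc(n)-[0,.06]))
d=loc(n)-[0,.06];print("swing",np.arctan2(d[0],-d[1]))
k,e=tri(ray("top",*crop(0,219,333,5,250,212)),ray("scene",*crop(0,270,58,4.5,260,195)));print("knob",k,e,loc(k)-[0,.06],k[2]-.076)
print("jar",t(610,125,.065),loc(t(610,125,.065)))
print("sd",loc(t(512,398,.02)),loc(t(380,470,.02)))
print("spare",loc(at("top",336,194,.026)), "purple",loc(at("top",229,256,.026)))
E
```

```text
screws [[ 0.6071 -0.1184]
 [ 0.5374  0.0585]
 [ 0.41    0.007 ]
 [ 0.4817 -0.1693]] [[ 0.6092 -0.1205]
 [ 0.4122  0.0051]
 [ 0.2156  0.0115]
 [ 0.4832 -0.1711]]
fix [ 0.5091 -0.0555] 0.3809539143475723 0.19016892751405504
boss [ 0.5259 -0.0919  0.041 ] [ 0.0021 -0.04  ] scene [ 0.0029 -0.0435]
pin [-0.0212  0.0245] [-0.0199  0.0255]
pivot pred [0.4867 0.0002]
nose [0.5975 0.0505 0.059 ] [0.1215 0.0056] 0.1216280243469535
swing 1.616476942025152
knob [ 0.4558 -0.0077  0.152 ] 0.00011149119534627429 [-0.0317  0.0043] 0.07601711320964767
jar [ 0.579  -0.2234  0.065 ] [ 0.0025 -0.1818]
sd [-0.1222 -0.0776] [-0.1336  0.0084]
spare [ 0.1584 -0.1363] purple [0.0994 0.2184]
```

Fixture found: yaw about 0.38 and pivot about (0.485, 0.004). The strap sits at about 1.57 rad and the lever at about 0.4 rad. The boss, pin and jar all agree within 5 mm. I'll move with the fingers closed to a point beyond the strap's +y side.

{"api": "play_rows", "payload": {"deltas": [{"delta_pos": [4.5, -3.7, 0], "turn": [0, 0, -2], "gripper": 255}, {"delta_pos": [4.5, -3.7, 0], "turn": [0, 0, 0], "gripper": 255}, {"delta_pos": [4.5, -3.7, 0], "turn": [0, 0, 0], "gripper": 255}, {"delta_pos": [4.5, -3.7, 0], "turn": [0, 0, 0], "gripper": 255}, {"delta_pos": [4.5, -3.7, 0], "turn": [0, 0, 0], "gripper": 255}]}}

```text
clock: 0.72
tool_pos: [0.3385, -0.2806, 0.2998]
orientation: [-0.003, 0.982, 0.187, 0.0]
contact_force: [0.7, -0.7, 0.3]
width: 0.0442
```

{"api": "play_rows", "payload": {"deltas": [{"delta_pos": [4.5, -3.7, 0], "turn": [0, 0, 0], "gripper": 255}, {"delta_pos": [4.5, -3.7, 0], "turn": [0, 0, 0], "gripper": 255}, {"delta_pos": [4.5, -3.7, 0], "turn": [0, 0, 0], "gripper": 255}, {"delta_pos": [4.5, -3.7, 0], "turn": [0, 0, 0], "gripper": 255}, {"delta_pos": [0, 0, 0], "turn": [0, 0, 0], "gripper": 255}]}}

```text
clock: 1.35
tool_pos: [0.4543, -0.0659, 0.2996]
orientation: [-0.003, 0.982, 0.189, 0.0]
contact_force: [0.0, -1.1, -0.9]
width: 0.0004
```

```bash
cat >> h.py <<'E'
from bench import observe
from scipy.spatial.transform import Rotation as Ro
YAW=.381; RF=np.array([[np.cos(YAW),-np.sin(YAW)],[np.sin(YAW),np.cos(YAW)]])
O=np.array([.5091,-.0555])+RF@[.001,.004]
def fixp(x,y,z): return np.array([*(O+RF@[x,y]),z])
def rot():
    q=observe()["orientation"];return Ro.from_quat([*q[1:],q[0]])
def go(x,y,z):
    "tool-axis shift in cm to put the TCP at fixture coords x,y and height z"
    return rot().inv().apply(fixp(x,y,z)-observe()["tool_pos"])*100
def stat():
    s=observe();r=rot().as_matrix();p=s["tool_pos"]
    print("t",s["clock"],"loc mm",(RF.T@(p[:2]-O)*1000).round(1),"z",(p[2]*1000).round(1),"toolx yaw err",np.degrees(np.arctan2(r[1,0],r[0,0])-YAW).round(2),"tilt z",r[:,2].round(3),"F",s["contact_force"].round(1),"w",s["width"].round(4))
def arc(s,r=.1,pre=0):
    u=np.array([np.sin(s),-np.cos(s)]);n=np.array([np.cos(s),np.sin(s)])
    return np.array([0,.06])+r*u+(.014+.01*abs(n[0])+.018*abs(n[1])+pre)*n
E
python3 - <<'E'
from h import *
np.set_printoptions(precision=2,suppress=True)
stat();print(go(.1,.12,.133))
for s in np.arange(1.6,-.01,-.2):print(round(s,2),arc(s)*1000)
E
```

```text
Traceback (most recent call last):
  File "h.py", line 25, in stat
    print("t",s["clock"],"loc mm",(RF.T@(p[:2]-O)*1000).round(1),"z",(p[2]*1000).round(1),"toolx yaw err",np.degrees(np.arctan2(r[1,0],r[0,0])-YAW).round(2),"tilt z",r[:,2].round(3),"F",s["contact_force"].round(1),"w",s["width"].round(4))
                                                                                                                                                                                                                          ^^^^^^^^^^^^^^^^
AttributeError: 'float' object has no attribute 'round'
```

```bash
sed -i 's/s\["width"\].round(4)/round(s["width"],4)/' h.py
python3 - <<'E'
from h import *
np.set_printoptions(precision=2,suppress=True)
stat();print(go(.1,.12,.133))
for s in np.arange(1.6,-.01,-.2):print(round(s,2),arc(s)*1000)
E
```

```text
t 1.35 loc mm [-55.7   6.7] z 299.6 toolx yaw err -0.04 tilt z [-0.    0.01 -1.  ] F [ 0.  -1.1 -0.9] w 0.0004
[ 15.54 -11.24  16.74]
1.6 [99.01 95.19]
1.4 [104.23  75.95]
1.2 [105.67  55.83]
1.0 [102.81  35.04]
0.8 [95.34 14.63]
0.6 [83.22 -4.23]
0.4 [ 66.78 -20.34]
0.2 [ 46.7  -32.57]
0.0 [ 24. -40.]
```

{"api": "play_rows", "payload": {"deltas": [{"delta_pos": [4, -3, 0], "turn": [0, 0, 0], "gripper": 255}, {"delta_pos": [4, -3, 0], "turn": [0, 0, 0], "gripper": 255}, {"delta_pos": [4, -3, 0], "turn": [0, 0, 0], "gripper": 255}, {"delta_pos": [3.5, -2.2, 0], "turn": [0, 0, 0], "gripper": 255}, {"delta_pos": [0, 0, 0], "turn": [0, 0, 0], "gripper": 255}]}}

```text
clock: 1.98
tool_pos: [0.5589, 0.0949, 0.2983]
orientation: [-0.002, 0.983, 0.186, -0.002]
contact_force: [0.2, -1.0, -0.8]
width: 0.0003
```

Run:
```python
from h import *
stat();print(go(.1,.12,.133))
```

```text
t 1.975 loc mm [101.2 117. ] z 298.3 toolx yaw err -0.39 tilt z [-0.004  0.003 -1.   ] F [ 0.2 -1.  -0.8] w 0.0003
[-0.06991803 -0.22974636 16.53140001]
```

{"api": "play_rows", "payload": {"deltas": [{"delta_pos": [0, -0.3, 4], "turn": [0, 0, 0], "gripper": 255}, {"delta_pos": [0, 0, 4], "turn": [0, 0, 0], "gripper": 255}, {"delta_pos": [0, 0, 4], "turn": [0, 0, 0], "gripper": 255}, {"delta_pos": [0, 0, 4], "turn": [0, 0, 0], "gripper": 255}, {"delta_pos": [0, 0, 0.5], "turn": [0, 0, 0], "gripper": 255}]}}

```text
clock: 2.6
tool_pos: [0.5556, 0.0885, 0.1299]
orientation: [0.0, 0.983, 0.182, -0.002]
contact_force: [-0.5, -0.4, 0.3]
width: 0.0003
```

Run:
```python
from h import *
import cv2
from bench import capture
stat();print(go(.1,.105,.133))
a=capture("scene")[175:325,250:440]
cv2.imwrite("pics/s1.png",cv2.resize(a,None,fx=3.5,fy=3.5,interpolation=cv2.INTER_CUBIC))
```

```text
t 2.6 loc mm [ 95.7 112.4] z 129.9 toolx yaw err -0.81 tilt z [-0.005 -0.001 -1.   ] F [-0.5 -0.4  0.3] w 0.0003
[ 0.44112499  0.73663818 -0.30987029]
```

View pics/s1.png

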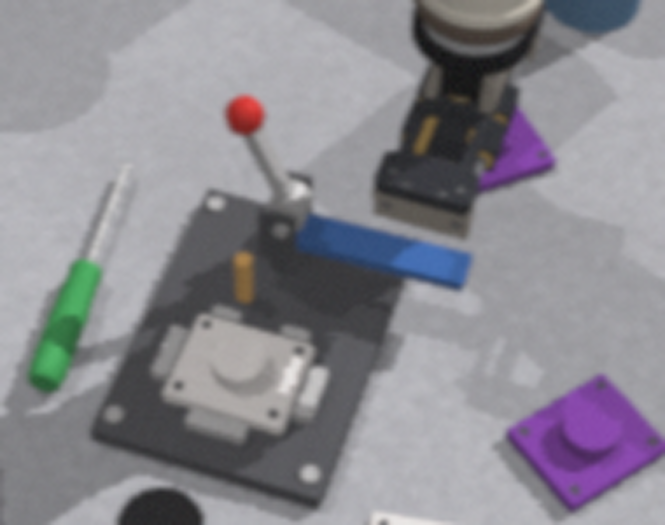

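Run:
```python
from h import *
p=observe()["tool_pos"];z=rot().apply([0,0,1])
for d in(0,.069,.088):
    u,v=proj("scene",p+d*z);print(d,(u-250)*3.5,(v-175)*3.5)
```

```text
0 456.68829155459605 128.47725963446956
0.069 447.4672956671244 195.80402292670942
0.088 445.0890862824001 213.16843152841736
```

The box in front is the gripper's body end. Its projected corner matches, and it hides the closed fingers, which are at (445,213). The hand is on the strap's far side and clear of the knob, so I can start pushing along the arc.

{"api": "play_rows", "payload": {"deltas": [{"delta_pos": [0.4, 0.8, -0.3], "turn": [0, 0, -0.8], "gripper": 255}, {"delta_pos": [0.1, 1.0, 0], "turn": [0, 0, 0], "gripper": 255}, {"delta_pos": [0.2, 1.0, 0], "turn": [0, 0, 0], "gripper": 255}, {"delta_pos": [0.2, 1.0, 0], "turn": [0, 0, 0], "gripper": 255}, {"delta_pos": [0.1, 1.0, 0], "turn": [0, 0, 0], "gripper": 255}]}}

```text
clock: 3.28
tool_pos: [0.5879, 0.044, 0.1404]
orientation: [0.001, 0.982, 0.189, 0.002]
contact_force: [-1.4, 1.7, 2.0]
width: 0.0004
```

Run:
```python
from h import *
np.set_printoptions(precision=2,suppress=True)
stat()
for s in (1.2,1.0,.8,.6,.4): print(s,go(*arc(s),.133))
```

```text
t 3.275 loc mm [109.1  59.1] z 140.4 toolx yaw err 0.0 tilt z [ 0.01 -0.   -1.  ] F [-1.4  1.7  2. ] w 0.0004
1.2 [-0.35  0.33  0.74]
1.0 [-0.64  2.4   0.75]
0.8 [-1.38  4.45  0.75]
0.6 [-2.6   6.33  0.75]
0.4 [-4.24  7.94  0.75]
```

{"api": "play_rows", "payload": {"deltas": [{"delta_pos": [-0.3, 0.4, 0.7], "turn": [0.2, -0.5, 0], "gripper": 255}, {"delta_pos": [-0.1, 1.0, 0], "turn": [0, 0, 0], "gripper": 255}, {"delta_pos": [-0.2, 1.0, 0], "turn": [0, 0, 0], "gripper": 255}, {"delta_pos": [-0.3, 1.0, 0], "turn": [0, 0, 0], "gripper": 255}, {"delta_pos": [-0.4, 1.0, 0], "turn": [0, 0, 0], "gripper": 255}]}}

```text
clock: 3.9
tool_pos: [0.5928, -0.0044, 0.1328]
orientation: [0.0, 0.982, 0.19, -0.002]
contact_force: [-0.7, 2.2, 0.4]
width: 0.0003
```

Run:
```python
from h import *
np.set_printoptions(precision=2,suppress=True)
stat()
for s in (.8,.6,.4,.2,0): print(s,go(*arc(s),.133))
```

```text
t 3.9 loc mm [95.7 12.3] z 132.8 toolx yaw err 0.02 tilt z [-0. -0. -1.] F [-0.7  2.2  0.4] w 0.0003
0.8 [-0.04 -0.23 -0.02]
0.6 [-1.25  1.66 -0.01]
0.4 [-2.9   3.27 -0.01]
0.2 [-4.91  4.49  0.  ]
0 [-7.18  5.23  0.01]
```

{"api": "play_rows", "payload": {"deltas": [{"delta_pos": [-0.6, 0.8, 0], "turn": [0, 0, 0], "gripper": 255}, {"delta_pos": [-0.6, 0.8, 0], "turn": [0, 0, 0], "gripper": 255}, {"delta_pos": [-0.7, 0.7, 0], "turn": [0, 0, 0], "gripper": 255}, {"delta_pos": [-0.8, 0.7, 0], "turn": [0, 0, 0], "gripper": 255}, {"delta_pos": [-0.9, 0.6, 0], "turn": [0, 0, 0], "gripper": 255}]}}

```text
clock: 4.53
tool_pos: [0.5718, -0.0547, 0.1332]
orientation: [0.0, 0.982, 0.189, -0.002]
contact_force: [0.8, 2.7, -0.1]
width: 0.0003
```

Run:
```python
from h import *
np.set_printoptions(precision=2,suppress=True)
stat()
for s in (.4,.2,.1,0): print(s,go(*arc(s),.133))
```

```text
t 4.525 loc mm [ 57.5 -26.6] z 133.2 toolx yaw err 0.0 tilt z [-0. -0. -1.] F [ 0.8  2.7 -0.1] w 0.0003
0.4 [ 0.93 -0.63  0.02]
0.2 [-1.08  0.59  0.02]
0.1 [-2.19  1.03  0.03]
0 [-3.35  1.34  0.03]
```

{"api": "play_rows", "payload": {"deltas": [{"delta_pos": [-0.8, 0.4, 0], "turn": [0, 0, 0], "gripper": 255}, {"delta_pos": [-0.8, 0.4, 0], "turn": [0, 0, 0], "gripper": 255}, {"delta_pos": [-0.7, 0.2, 0], "turn": [0, 0, 0], "gripper": 255}, {"delta_pos": [-0.4, 0, 0], "turn": [0, 0, 0], "gripper": 255}, {"delta_pos": [-0.3, 0, 0], "turn": [0, 0, 0], "gripper": 255}]}}

```text
clock: 5.15
tool_pos: [0.5465, -0.0778, 0.1339]
orientation: [0.001, 0.982, 0.189, -0.0]
contact_force: [2.1, -0.3, -0.2]
width: 0.0002
```

Run:
```python
from h import *
np.set_printoptions(precision=2,suppress=True)
stat()
print(RF.T@observe()["contact_force"][:2])
```

```text
t 5.15 loc mm [ 25.4 -38.6] z 133.9 toolx yaw err -0.03 tilt z [-0. -0. -1.] F [ 2.1 -0.3 -0.2] w 0.0002
[ 1.81 -1.07]
```

{"api": "play_rows", "payload": {"deltas": [{"delta_pos": [-0.2, 0, 0.1], "turn": [0, 0, 0], "gripper": 255}, {"delta_pos": [-0.2, 0, 0], "turn": [0, 0, 0], "gripper": 255}, {"delta_pos": [-0.2, 0, 0], "turn": [0, 0, 0], "gripper": 255}, {"delta_pos": [-0.2, 0, 0], "turn": [0, 0, 0], "gripper": 255}, {"delta_pos": [-0.2, 0, 0], "turn": [0, 0, 0], "gripper": 255}]}}

```text
clock: 5.78
tool_pos: [0.5424, -0.0796, 0.1336]
orientation: [0.002, 0.982, 0.188, 0.009]
contact_force: [8.4, 3.0, -5.7]
width: 0.0001
```

Run:
```python
from h import *
np.set_printoptions(precision=2,suppress=True)
stat()
print(RF.T@observe()["contact_force"][:2])
```

```text
t 5.775 loc mm [ 20.9 -38.7] z 133.6 toolx yaw err -0.14 tilt z [ 0.02  0.   -1.  ] F [ 8.4  3.  -5.7] w 0.0001
[ 8.92 -0.34]
```

The force has risen to 9 N, so the strap is on its stop. I'll back off sideways, rise and look.

{"api": "play_rows", "payload": {"deltas": [{"delta_pos": [0.8, 0, 0], "turn": [0, -1, 0], "gripper": 255}, {"delta_pos": [1.2, 0, 0], "turn": [0, 0, 0], "gripper": 255}, {"delta_pos": [0, 0, -4], "turn": [0, 0, 0], "gripper": 255}, {"delta_pos": [0, 0, -5], "turn": [0, 0, 0], "gripper": 255}, {"delta_pos": [0, 0, -4], "turn": [0, 0, 0], "gripper": 255}]}}

```text
clock: 6.4
tool_pos: [0.5602, -0.0693, 0.2618]
orientation: [0.0, 0.982, 0.189, -0.007]
contact_force: [1.4, -0.5, -0.8]
width: 0.0006
```

{"api": "play_rows", "payload": {"deltas": [{"delta_pos": [5, -3, 0], "turn": [0, 0, 0], "gripper": 255}, {"delta_pos": [5, -3, 0], "turn": [0, 0, 0], "gripper": 255}, {"delta_pos": [3, -3, 0], "turn": [0, 0, 0], "gripper": 255}, {"delta_pos": [0, 0, 0], "turn": [0, 0, 0], "gripper": 255}, {"delta_pos": [0, 0, 0], "turn": [0, 0, 0], "gripper": 255}]}}

```text
clock: 7.02
tool_pos: [0.6532, 0.0658, 0.265]
orientation: [0.003, 0.982, 0.188, -0.005]
contact_force: [-0.4, 0.1, -0.3]
width: 0.0005
```

Run:
```python
from h import *
import cv2
from bench import capture
stat()
a=capture("scene")[175:325,250:400];b=capture("top")[197:317,250:370]
cv2.imwrite("pics/s2.png",cv2.hconcat([cv2.resize(a,(400,400),interpolation=cv2.INTER_CUBIC),cv2.resize(b,(400,400),interpolation=cv2.INTER_CUBIC)]))
```

```text
t 7.025 loc mm [177.9  55. ] z 265.0 toolx yaw err -0.11 tilt z [-0.008 -0.008 -1.   ] F [-0.4  0.1 -0.3] w 0.0005
```

View pics/s2.png

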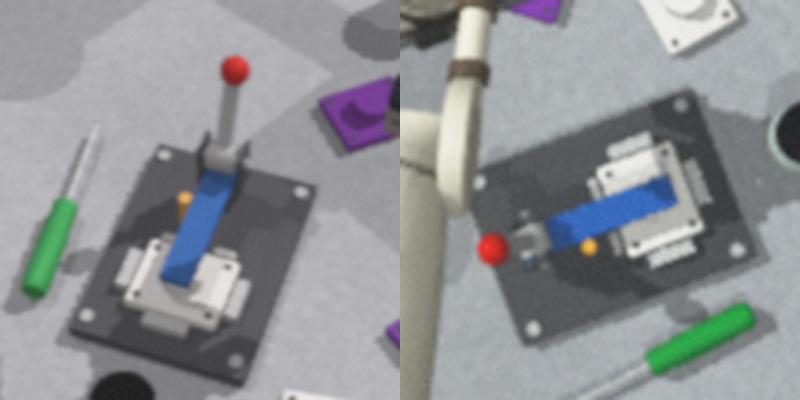

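The left half (scene) shows the strap over the boss and against the brass pin, with the lever upright and the knob at (235,70). The right half (top) shows the nose end at (671,187) and the knob at (493,249). The cover is still in place.

Run:
```python
from h import *
np.set_printoptions(precision=4,suppress=True)
tc=lambda u,v:crop(0,u-400,v,400/120,250,197)
loc=lambda p:RF.T@(p[:2]-O)
n=at("top",*tc(671,187),.059);d=loc(n)-[0,.06];print(loc(n),np.hypot(*d),"swing",np.arctan2(d[0],-d[1]))
k,e=tri(ray("top",*tc(493,249)),ray("scene",*crop(0,235,70,400/150,250,175)));print("knob",k,e,loc(k),"ang",np.arctan2(loc(k)[1]-.06,k[2]-.076))
print("to above knob",go(*loc(k),k[2]+.013+.088+.03))
```

```text
[ 0.0001 -0.0624] 0.12243116175679757 swing 0.0005641567695750756
knob [0.4733 0.0347 0.1519] 0.0002470735219946938 [-0.0007  0.093 ] ang 0.41027748072742093
to above knob [-17.8484  -3.7831  -1.6062]
```

{"api": "play_rows", "payload": {"deltas": [{"delta_pos": [-1, 0, -2], "turn": [0, 0, 0], "gripper": 255}, {"delta_pos": [-5, -1, 0], "turn": [0.3, 0.5, 0], "gripper": 255}, {"delta_pos": [-5, -1, 0], "turn": [0, 0, 0], "gripper": 255}, {"delta_pos": [-5, -1, 0], "turn": [0, 0, 0], "gripper": 255}, {"delta_pos": [-1.5, -0.7, 0], "turn": [0, 0, 0], "gripper": 255}]}}

```text
clock: 7.75
tool_pos: [0.4707, 0.0293, 0.2857]
orientation: [0.0, 0.983, 0.184, -0.002]
contact_force: [0.6, -0.1, 0.2]
width: 0.0004
```

Run:
```python
from h import *
np.set_printoptions(precision=2,suppress=True)
stat()
for a in (.41,.6,.8,1,1.2,1.3,1.4): print(a,go(0,.06+.085*np.sin(a),.076+.085*np.cos(a)+.013+.088))
```

```text
t 7.75 loc mm [-5.1 89. ] z 285.7 toolx yaw err -0.67 tilt z [-0. -0. -1.] F [ 0.6 -0.1  0.2] w 0.0004
0.41 [ 0.52 -0.49  3.07]
0.6 [ 0.5  -1.9   3.85]
0.8 [ 0.49 -3.2   4.94]
1 [ 0.48 -4.25  6.27]
1.2 [ 0.48 -5.02  7.79]
1.3 [ 0.48 -5.29  8.59]
1.4 [ 0.48 -5.48  9.42]
```

{"api": "play_rows", "payload": {"deltas": [{"delta_pos": [0.5, -0.5, 1.5], "turn": [0, 0, -0.6], "gripper": 255}, {"delta_pos": [0, -0.3, 1.2], "turn": [0, 0, 0], "gripper": 255}, {"delta_pos": [0, -0.6, 0.5], "turn": [0, 0, 0], "gripper": 255}, {"delta_pos": [0, -0.7, 0.6], "turn": [0, 0, 0], "gripper": 255}, {"delta_pos": [0, -0.7, 0.6], "turn": [0, 0, 0], "gripper": 255}]}}

```text
clock: 8.38
tool_pos: [0.4654, 0.0575, 0.2453]
orientation: [-0.0, 0.982, 0.188, -0.003]
contact_force: [-10.3, 2.0, 16.5]
width: 0.0005
```

Run:
```python
from h import *
np.set_printoptions(precision=2,suppress=True)
stat()
for a in (.6,.8,1,1.2,1.3,1.4): print(a,go(0,.06+.085*np.sin(a),.076+.085*np.cos(a)+.013+.088))
```

```text
t 8.375 loc mm [  0.5 117.2] z 245.3 toolx yaw err -0.21 tilt z [-0.01 -0.   -1.  ] F [-10.3   2.   16.5] w 0.0005
0.6 [-0.04  0.92 -0.18]
0.8 [-0.04 -0.38  0.91]
1 [-0.04 -1.43  2.24]
1.2 [-0.03 -2.2   3.76]
1.3 [-0.03 -2.47  4.56]
1.4 [-0.03 -2.65  5.39]
```

{"api": "play_rows", "payload": {"deltas": [{"delta_pos": [0, -0.3, 0.7], "turn": [0, 0, 0], "gripper": 255}, {"delta_pos": [0, -0.4, 0.8], "turn": [0, 0, 0], "gripper": 255}, {"delta_pos": [0, -0.4, 0.8], "turn": [0, 0, 0], "gripper": 255}, {"delta_pos": [0, -0.4, 0.8], "turn": [0, 0, 0], "gripper": 255}, {"delta_pos": [0, -0.3, 0.8], "turn": [0, 0, 0], "gripper": 255}]}}

```text
clock: 9.0
tool_pos: [0.4549, 0.0855, 0.2119]
orientation: [-0.013, 0.982, 0.189, -0.011]
contact_force: [-5.5, 4.3, 8.0]
width: 0.0002
```

Run:
```python
from h import *
np.set_printoptions(precision=2,suppress=True)
stat();print(RF.T@observe()["contact_force"][:2])
for a in (.8,1,1.2,1.3,1.4): print(a,go(0,.06+.085*np.sin(a),.076+.085*np.cos(a)+.013+.088))
```

```text
t 9.0 loc mm [  1.1 147.1] z 211.9 toolx yaw err -0.04 tilt z [-0.03  0.02 -1.  ] F [-5.5  4.3  8. ] w 0.0002
[-3.49  5.99]
0.8 [-0.15  2.54 -2.51]
1 [-0.13  1.52 -1.15]
1.2 [-0.11  0.8   0.39]
1.3 [-0.09  0.55  1.2 ]
1.4 [-0.08  0.39  2.04]
```

{"api": "play_rows", "payload": {"deltas": [{"delta_pos": [0, 0.3, 0.6], "turn": [-1.5, 0.8, 0], "gripper": 255}, {"delta_pos": [0, 0, 0.6], "turn": [0, 0, 0], "gripper": 255}, {"delta_pos": [0, 0, 0.6], "turn": [0, 0, 0], "gripper": 255}, {"delta_pos": [0, 0, 0.6], "turn": [0, 0, 0], "gripper": 255}, {"delta_pos": [0, 0, 0.6], "turn": [0, 0, 0], "gripper": 255}]}}

```text
clock: 9.62
tool_pos: [0.4517, 0.0958, 0.1844]
orientation: [-0.016, 0.982, 0.19, -0.011]
contact_force: [-19.5, -0.1, 54.9]
width: 0.0008
```

Run:
```python
from h import *
np.set_printoptions(precision=2,suppress=True)
stat();print(RF.T@observe()["contact_force"][:2])
for a in (1.2,1.3,1.4): print(a,go(0,.06+.085*np.sin(a),.076+.085*np.cos(a)+.013+.088))
```

```text
t 9.625 loc mm [  2.  157.8] z 184.4 toolx yaw err 0.05 tilt z [-0.03  0.03 -1.  ] F [-19.5  -0.1  54.9] w 0.0008
[-18.1    7.13]
1.2 [-0.24  1.77 -2.4 ]
1.3 [-0.23  1.53 -1.58]
1.4 [-0.21  1.37 -0.75]
```

{"api": "play_rows", "payload": {"deltas": [{"delta_pos": [0, 0, -1], "turn": [-1, 0.8, 0], "gripper": 255}, {"delta_pos": [0, 0, -4], "turn": [0, 0, 0], "gripper": 255}, {"delta_pos": [0, 0, -5], "turn": [0, 0, 0], "gripper": 255}, {"delta_pos": [3, -3, -2], "turn": [0, 0, 0], "gripper": 255}, {"delta_pos": [4, -3, 0], "turn": [0, 0, 0], "gripper": 255}]}}

```text
clock: 10.25
tool_pos: [0.4986, 0.1769, 0.3077]
orientation: [-0.009, 0.982, 0.188, -0.003]
contact_force: [1.1, -0.2, 0.0]
width: 0.0006
```

{"api": "play_rows", "payload": {"deltas": [{"delta_pos": [5, -3, 0], "turn": [0, 0, 0], "gripper": 255}, {"delta_pos": [5, -3, 0], "turn": [0, 0, 0], "gripper": 255}, {"delta_pos": [4, 0, 0], "turn": [0, 0, 0], "gripper": 255}, {"delta_pos": [0, 0, 0], "turn": [0, 0, 0], "gripper": 255}, {"delta_pos": [0, 0, 0], "turn": [0, 0, 0], "gripper": 255}]}}

```text
clock: 10.88
tool_pos: [0.6109, 0.2926, 0.3019]
orientation: [-0.009, 0.982, 0.19, -0.005]
contact_force: [-0.6, -1.3, -0.3]
width: 0.0002
```

Run:
```python
from h import *
import cv2
from bench import capture
stat()
a=capture("scene")[175:325,250:400];b=capture("top")[197:317,250:370]
cv2.imwrite("pics/s3.png",cv2.hconcat([cv2.resize(a,(400,400),interpolation=cv2.INTER_CUBIC),cv2.resize(b,(400,400),interpolation=cv2.INTER_CUBIC)]))
```

```text
t 10.875 loc mm [222.9 281.3] z 301.9 toolx yaw err 0.06 tilt z [-0.014  0.015 -1.   ] F [-0.6 -1.3 -0.3] w 0.0002
```

View pics/s3.png

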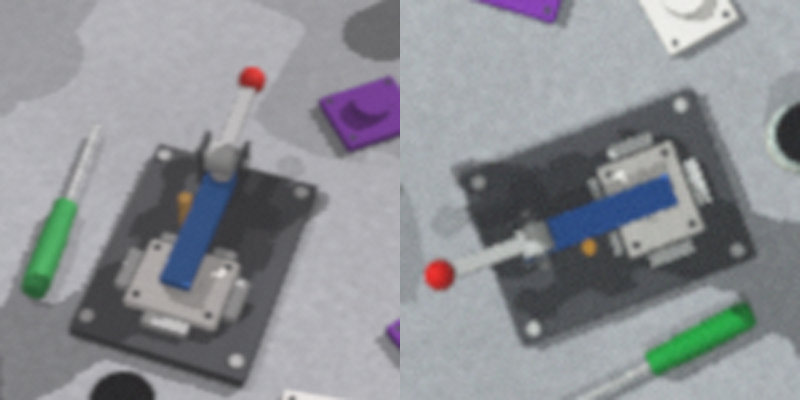

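The lever now lies down with the knob at (251,79) in the scene half and (439,275) in the top half. The strap nose is still at (671,187), and the cover and its neighbours look unmoved. I'll check the lever angle and compare the whole top image with the first one.

Run:
```python
from h import *
import cv2
from bench import capture
np.set_printoptions(precision=4,suppress=True)
tc=lambda u,v:crop(0,u-400,v,400/120,250,197)
loc=lambda p:RF.T@(p[:2]-O)
d=loc(at("top",*tc(671,187),.055))-[0,.06];print("swing",np.arctan2(d[0],-d[1]))
k,e=tri(ray("top",*tc(439,275)),ray("scene",*crop(0,251,79,400/150,250,175)));print("knob",k,e,loc(k),"ang",np.arctan2(loc(k)[1]-.06,k[2]-.076))
# saturation-masked centroids of the loose things, before and after
A=cv2.imread("pics/top0.png");B=capture("top")
for nm,(u,v),lo,hi in(("green",(340,299),(45,90,50),(80,255,255)),("spray",(450,208),(15,90,90),(35,255,255)),("red",(459,333),(0,120,80),(10,255,255)),("jar",(371,237),(0,0,0),(180,255,60)),("tape",(158,200),(0,0,0),(180,255,60)),("spare",(335,195),(0,0,190),(180,40,255)),("cover",(325,257),(0,0,180),(180,40,255))):
    r=[]
    for I in(A,B):
        m=cv2.moments(cv2.inRange(cv2.cvtColor(I[v-22:v+22,u-22:u+22],cv2.COLOR_BGR2HSV),lo,hi),True)
        r+=[m["m10"]/max(m["m00"],1),m["m01"]/max(m["m00"],1)]
    print(nm,np.round(r,1))
```

```text
swing 0.002409885758559453
knob [0.4532 0.0828 0.088 ] 0.00042937510028889146 [-0.0014  0.1452] ang 1.4307707461724157
green [21.9 21.  21.8 21.1]
spray [14.1 26.3 14.2 26.3]
red [23.4 24.4 23.6 24.4]
jar [22.7 21.3 22.8 21.4]
tape [21.9 22.6 33.7 26.2]
spare [20.1 21.1 20.2 21.8]
cover [21.2 20.  24.4 23.8]
```

The tape's reading is off because the hand now hangs above it in the top view. I'll check it in the scene view, then hand in.

Run:
```python
import cv2
from bench import *
B=capture("scene");A=cv2.imread("pics/scene0.png")
cv2.imwrite("pics/s4.png",cv2.hconcat([cv2.resize(I[120:300,340:520],(400,400)) for I in(A,B)]))
```

```text
(no output)
```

View pics/s4.png

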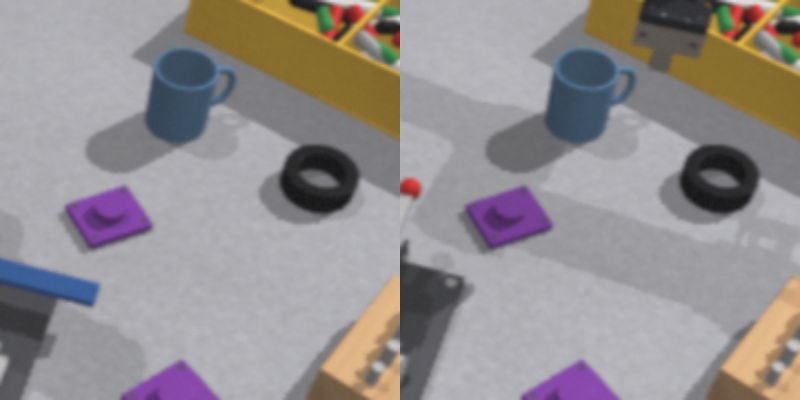

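The mug at (180,95) and the tape at (320,178) are in the same place before and after, and the hand is well clear.

```bash
python3 -c "
from bench import *
print(hand_in())"
```

```text
the job is handed in; nothing more can be done
None
```

The cover is clamped and the job is handed in, at about 11 s of the 48 s allowed. I pushed the strap round with the outside of the closed fingers until it met its stop at about 9 N. Then I pressed the cam lever down to its stop, where the reading was about 55 N vertical, and moved the hand clear.

**Clamp:** the last pictures put the swing angle at about 0.00 rad and the lever at about 1.43 rad (nominal stop 1.4). The strap is over the boss. Its force on the cover can't be measured here; I judge it only from the lever being fully down.

**Cover:** it looks unmoved in its blocks. Its centroid check disagreed by about 3 to 4 pixels. I put that down to the strap now hiding part of it, so I relied on the picture.

**Other things:** the green screwdriver, red driver, spray, jar and spare cover each shifted by less than 1 pixel. The tape's top-view check failed because the hand was above it, but the scene view shows the tape and mug unmoved. I did not check the wrench separately; the hand did not work near it.

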